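# Index a weld-fixture slide by one turn of its hand wheel

### The job

Index the fixture slide by one screw pitch: with a fingertip, gently push the upright handle of the hand wheel round clockwise (seen from above) through exactly one full turn, so that the handle comes to rest back where it started, then leave it. Only push the handle, never grip it, and leave the bottle, screwdriver, clear housing and tote where they are.

Things in the scene. Friction and masses are not known exactly. Their poses are not given: they have to be found in the camera images.
- slide: Fixture slide fixed to the bench: dark steel base plate 150 x 480 x 14 mm with a black 90 x 90 mm gear box (top 80 mm above the bench) at one end, carrying the hand wheel. Origin on the bench under the wheel's axis; its y axis runs along the slide, away from the wheel; z up. The far end is 405 mm along y. The slide's moving carriage with its white nest is at most 85 mm high and starts at least 80 mm along y
- wheel_axis (a point): Point on the vertical axis of the hand wheel, level with the upper face of its disc, 113 mm above the bench. The wheel is a level aluminium disc of 160 mm diameter with a closed web (no openings), with three ribs, its rim rising at most 3 mm over that face and its hub at most 10 mm
- handle (a point): Mid-height point on the axis of the black upright handle that stands on the wheel's disc 68 mm from the wheel's axis: a round peg 22 mm in diameter, 55 mm tall, from 112 to 167 mm above the bench. It revolves freely about its own upright axis, which is rigid with the wheel. This point is 140 mm above the bench
- grip: The same black handle; origin at the centre of its foot, on the disc, 112 mm above the bench
- wheel (a joint): Angle of the hand wheel in rad; grows when the wheel is turned clockwise seen from above. Starts anywhere from 0 to 4.5; one turn is 6.283. Stiff (0.15 N m friction, about 2 N at the handle): it stays where it is left. It drives the carriage 10 mm per turn. Its stops lie more than one turn away either way
- solvent: White plastic bottle, 48 mm diameter, 130 mm tall, standing loose; origin at the centre of its foot. Leave alone
- driver: Screwdriver lying loose on the bench, 190 mm long, handle thickness about 30 mm; leave alone
- housing: Clear round plastic housing (cup), 52 mm diameter, 35 mm tall, standing loose; origin at the centre of its foot. Leave alone
- tote: Clear open plastic tote 160 x 240 x 90 mm, loose; origin at the centre of its underside. Leave alone

How it is judged (in metres and radians):
On the way:
1. the fingers push the handle round past the far side of the wheel (distance of handle from where it was at the start of the episode above 0.12 m and contact force between the fingers and grip above 0.2 N), for 0.04 s.
At the end, for the whole second after the job is handed in: The wheel has gone round clockwise by one whole turn, not none, two or a turn the other way: the handle is within 15 mm (about 12 degrees) of where it started, and the wheel is at rest (distance of handle from where it was at the start of the episode below 0.015 m and value of joint wheel between 5.9 and 11.2 rad and velocity of joint wheel between -0.05 and 0.05 rad/s); the robot touches nothing.
It fails at once if the handle is gripped or pushed hard (over 25 N) (contact force between the fingers and grip above 25 N).
It fails at once if the bottle is moved by over 25 mm (distance of solvent from where it was at the start of the episode above 0.025 m).
It fails at once if the screwdriver is moved by over 25 mm (distance of driver from where it was at the start of the episode above 0.025 m).
It fails at once if the clear housing is moved by over 25 mm (distance of housing from where it was at the start of the episode above 0.025 m).
It fails at once if the tote is moved by over 25 mm (distance of tote from where it was at the start of the episode above 0.025 m).
It also fails if it takes over 64 s, if anything falls off the work surface, if the arm or the gripper's body presses on something with over 40 N, if the wrist force passes 120 N, or if a joint passes its speed limit or range.

### The arm

A 6-joint arm with a two-finger parallel gripper is mounted at the origin on the work surface. World frame = base frame: x ahead of the robot, y to its left, z up, the work surface at z = 0. Lengths are in mm, angles in rad, forces in N, time in s.
With the tool pointing down it reaches from about 275 to 875 mm from the base axis. Payload 12.5 kg.
Tool frame: the origin (TCP) lies midway between the tips of the shut fingers; the grasp point (between the pads) lies 19 mm behind it (arm.hold_point_z is the distance from the TCP to the grasp point, in mm); y points along the fingers, z is the direction in which the jaws open and shut, and the axes are right-handed (so a half turn about y gives the same grasp; the last joint's range is limited). The gripper opens to 85 mm and grips with 20 to 120 N. Pads are 22 mm wide; open, the fingers measure 114 mm over their backs; the gripper's body (76 mm by 85 mm) begins 54 mm behind the grasp point. The pads swing forward as they close: fully open they stand 13 mm farther back than shut.
Start: joints at [1.089, 0.351, 1.652, -0, 1.139, -0.085], TCP at [212.526, 507.264, 231.29] pointing down, gripper open.
Joint ranges: [-2.75, 2.75], [-0.79, 2.1], [0.01, 2.65], [-1.57, 4.71], [0.07, 3.14], [-2.87, 2.87]. Speed limits (rad/s): [2.22, 2.22, 2.79, 3.14, 3.14, 3.14].

### API

Orientations are given as [roll, pitch, yaw] about the fixed x, y, z axes, in that order (R = Rz(yaw) Ry(pitch) Rx(roll)).
In Python, from plant import arm, vision gives the robot as it stands.
- The arm moves only by the shell command python3 -m jog 'ROWS' [FORCE]. ROWS is JSON, a list of rows, each an object of numbers: "x", "y", "z": the shift along the tool's x, y, z in m; "ax", "ay", "az": the turn, a rotation vector about the tool's x, y, z in degrees; "gripper": the gripper command: -1 is fully open, 1 is shut, values between are in proportion. A call has 1 to 12 rows; each row is the pose to reach, as a shift and turn from the pose commanded when the call began, along the tool's axes at that moment; what a row does not reach only later rows make up. A row lasts 1/12 s, in which the tool goes at most 41.7 mm and 7.16 degrees, less where a joint would pass 70% of its speed; a pose out of reach is approached as far as the arm can. A call with a gripper value outside its range is refused whole. The fingers move at their own pace and stop on an object; FORCE is the grip in N (left out, the last holds). Time passes only in rows, so rows that repeat a pose let the fingers close. It gives the time, the measured TCP pose, the force and the opening at its end, in the units of the state.
- arm.sense(): the state, without advancing time (a new reading comes with each control period).
- vision.get_image(name): name is "side" or "top" or "wrist"; returns the picture (384x512x3 uint8, blue, green, red); there is no depth.
- vision.get_calibration(name): a dict with "mtx" (3x3 intrinsics, pixels), "rvec" (rotation vector, rad) and "tvec" (3), from world to camera coordinates, as OpenCV has them. Camera axes: x right, y down, z forward; pixel columns grow to the right and rows downward; lengths in mm; the calibration is good to about 2 mm. A picture is of the moment at which its call begins: read the wrist's pose just before it. get_calibration takes no time and is no camera call; for the wrist camera it gives the pose at the moment of the call.
- arm.hand_in(): hands the job in, once; it reports no verdict.
The state is a dict: "time_s": time; "joints": joint angles; "dq": joint speeds; "joint_torque": joint torques, N m; "tcp_pos": TCP position; "eef_rot": TCP orientation; "wrist_force": force on the tool from outside, world axes, zero at the start; "ft_torque": the same for the moment, N m; "gripper_width": finger opening in mm.
Only numpy, scipy, OpenCV 4.12 (cv2) and the standard library are available. Lean on these libraries where they do the work, as an engineer would, in place of code of your own. Each camera call takes 0.05 s, during which the arm holds its last target.

## Working session

There is one attempt and no reset: what is moved stays moved. The work goes in short steps, Python scripts to look and compute and a shell command to move; the robot and the scene stay as the last step left them, time stands still between calls to the robot, and variables do not carry over. Pictures are saved under pics/ and viewed, and the job is handed in when it is done.

```bash
ls; mkdir -p pics; python3 - <<'E'
from plant import arm, vision
import cv2
print(arm.sense(), arm.hold_point_z)
for n in ("side","top","wrist"):
    cv2.imwrite(f"pics/{n}0.png",vision.get_image(n)); c=vision.get_calibration(n); print(n,c)
E
```

```text
pics
{'time_s': 0.0, 'joints': array([ 1.08938038e+00,  3.51255133e-01,  1.65244363e+00, -4.23876760e-06,
        1.13910955e+00, -8.46334679e-02]), 'dq': array([ 1.58673032e-03, -1.10199400e-03,  1.61384961e-03, -1.01160832e-03,
       -5.60160402e-04, -8.36446573e-05]), 'joint_torque': array([-1.59643714e-03, -5.06086993e+01, -2.91418236e+01, -1.22283373e-04,
        4.30125961e-03,  6.77699040e-05]), 'tcp_pos': array([212.38384871, 506.96706528, 230.74065038]), 'eef_rot': array([-1.57200796e+00,  9.89283319e-05, -3.96780765e-01]), 'wrist_force': array([-1.27509899,  0.87139038,  0.42348707]), 'ft_torque': array([ 0.05352122, -0.03698631,  0.01278251]), 'gripper_width': 85.14278923845195} 18.700000000000003
side {'mtx': array([[385.89035459,   0.        , 257.99843125],
       [  0.        , 385.89035459, 188.57686633],
       [  0.        ,   0.        ,   1.        ]]), 'rvec': array([ 2.23946261, -0.88175836,  0.38152685]), 'tvec': array([-371.89081406,  410.54952614,  698.08426152])}
top {'mtx': array([[486.91591839,   0.        , 258.85770311],
       [  0.        , 486.91591839, 190.74710495],
       [  0.        ,   0.        ,   1.        ]]), 'rvec': array([ 2.13991268, -2.15430917,  0.12692382]), 'tvec': array([ 115.42929117,  564.71862048, 1377.19424715])}
wrist {'mtx': array([[338.34956287,   0.        , 257.07511907],
       [  0.        , 338.34956287, 188.96577301],
       [  0.        ,   0.        ,   1.        ]]), 'rvec': array([-2.41906056, -1.61005809, -0.22061879]), 'tvec': array([-551.04158374,  -34.77033283,  378.03740167])}
```

View pics/side0.png

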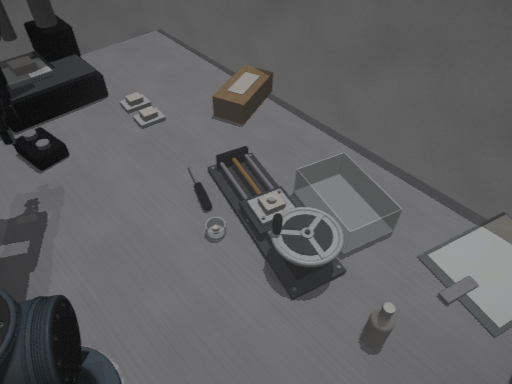

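View pics/top0.png

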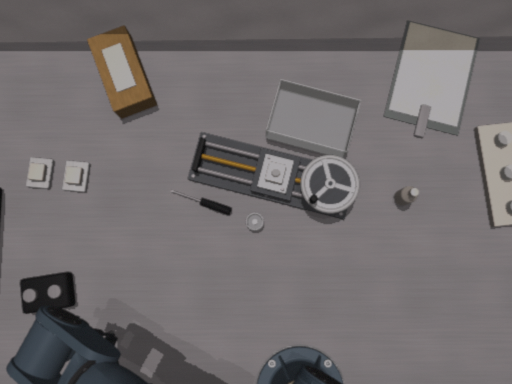

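View pics/wrist0.png

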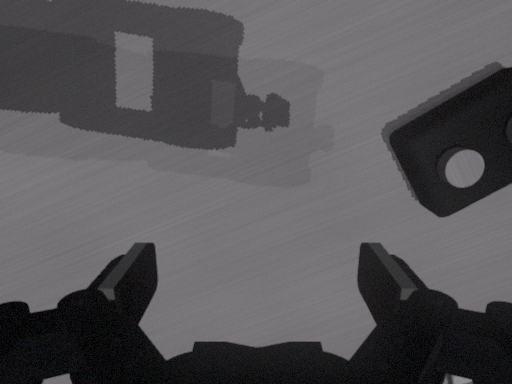

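The top view shows the wheel hub near (330,184) and the handle near (313,199). The side view shows the handle near (277,224) and the hub near (307,232). I'll zoom in to refine these.

```bash
cat > h.py <<'E'
import numpy as np, cv2
from plant import arm, vision
def ray(n,u,v):
    c=vision.get_calibration(n); R=cv2.Rodrigues(c['rvec'])[0]
    d=R.T@np.linalg.inv(c['mtx'])@[u,v,1]; o=-R.T@c['tvec'].ravel(); return o,d
def on(n,u,v,z):
    o,d=ray(n,u,v); return o+d*(z-o[2])/d[2]
def proj(n,p):
    c=vision.get_calibration(n); return cv2.projectPoints(np.array(p,float).reshape(-1,1,3),c['rvec'],c['tvec'],c['mtx'],None)[0][:,0]
E
python3 - <<'E'
from h import *
a=cv2.imread('pics/top0.png')[145:225,285:385]; b=cv2.imread('pics/side0.png')[190:280,250:360]
cv2.imwrite('pics/z1.png',cv2.resize(a,None,fx=7,fy=7,interpolation=2))
cv2.imwrite('pics/z2.png',cv2.resize(b,None,fx=6.5,fy=6.5,interpolation=2))
print(on('top',330,184,113),on('side',307,232,118),on('top',313,199,167))
for w,n in (((311.,199.),'bottle'),): pass
print('bottle',on('top',405,200,0),'housing',on('top',255,222,0),'tote',[on('top',u,v,90)for u,v in((277,82),(358,98),(350,157),(267,125))])
E
```

```text
[572.7793752  -85.13000534 113.        ] [575.68165258 -86.85187463 118.        ] [525.43703104 -32.27434566 167.        ]
bottle [ 539.52500133 -321.07111229    0.        ] housing [477.27053301 124.0979627    0.        ] tote [array([874.35096005,  56.83491743,  90.        ]), array([ 824.23134217, -174.41053166,   90.        ]), array([ 652.5313847 , -146.36508187,   90.        ]), array([747.34554808,  86.66819054,  90.        ])]
```

View pics/z1.png

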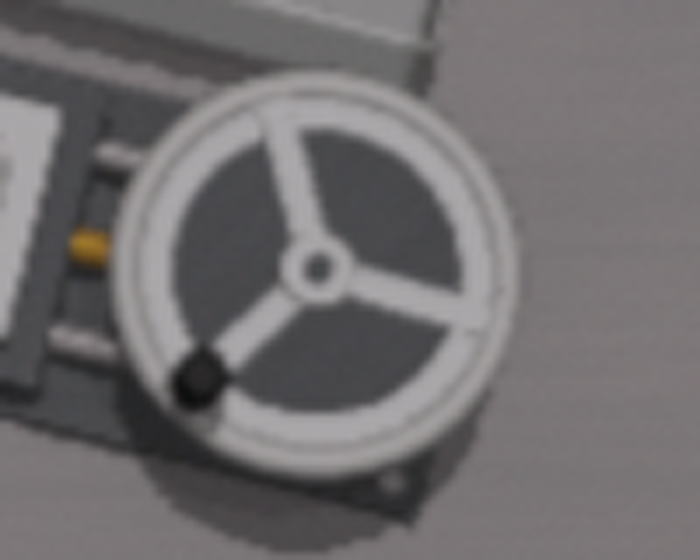

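View pics/z2.png

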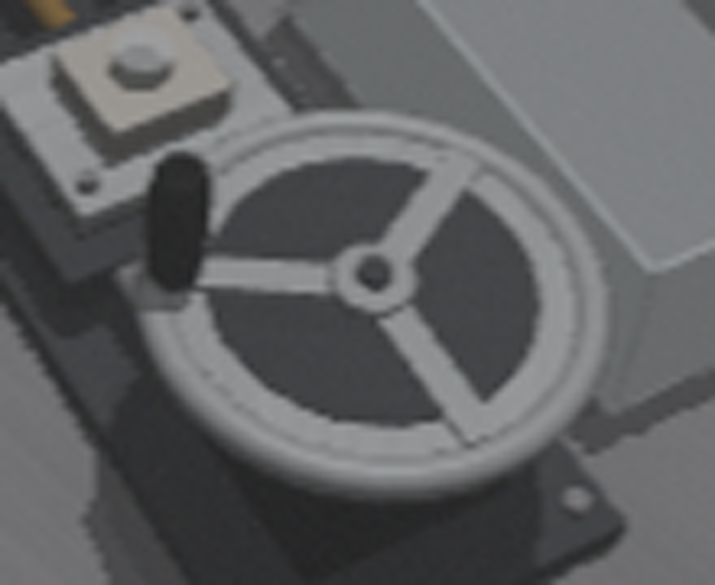

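```bash
python3 - <<'E'
from h import *
f=lambda n,x,y,z:on(n,*( (285+x/7-.4,145+y/7-.4) if n=='top' else (250+x/6.5-.4,190+y/6.5-.4)),z)
print('rim',f('top',315,272,113),'hub',f('top',317,268,122),f('side',374,272,122))
print('peg top',f('top',203,372,165), f('side',180,160,165),'foot side',f('side',172,285,113))
C=f('top',316,270,116)
# overlay
from plant import vision
C=np.array([573,-86]);
for th in (0,):
  im=cv2.imread('pics/top0.png');im2=cv2.imread('pics/side0.png')
  a=np.linspace(0,6.28,60)
  for n,i in(('top',im),('side',im2)):
    for r,z in((80,113),(10,122)):
      for p in proj(n,np.c_[C[0]+r*np.cos(a),C[1]+r*np.sin(a),0*a+z]): cv2.circle(i,tuple(np.round(p*8).astype(int)),1,(0,0,255),-1,shift=3)
    H=np.array([529,-34.])
    for r,z in((11,167),(11,112)):
      for p in proj(n,np.c_[H[0]+r*np.cos(a),H[1]+r*np.sin(a),0*a+z]): cv2.circle(i,tuple(np.round(p*8).astype(int)),1,(0,255,0),-1,shift=3)
  cv2.imwrite('pics/o1.png',np.hstack([cv2.resize(im[145:225,285:365],None,fx=5,fy=5),cv2.resize(im2[195:275,260:340],None,fx=5,fy=5)]))
E
```

```text
rim [574.29676685 -84.06943959 113.        ] hub [574.55076038 -83.68552896 122.        ] [574.40791458 -87.7965116  122.        ]
peg top [528.98625914 -34.11743493 165.        ] [533.58863163 -32.68409106 165.        ] foot side [525.4489314  -40.90217284 113.        ]
```

View pics/o1.png

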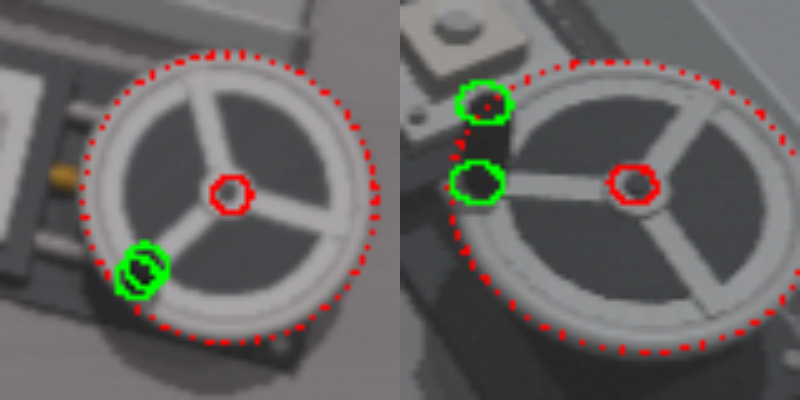

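Wheel centre comes out at about (574,-85.5) and the handle at about (528,-35.5), which is 132.6° about the axis; both fit in the two views. Plan: shut the fingers, set yaw to 0, descend behind the handle (counter-clockwise side) and push it round a 68 mm circle. I'll note the TCP at first contact and stop at that same TCP after one turn.

```bash
python3 -m jog '[{"ay":-7,"gripper":1},{"ay":-14,"gripper":1},{"ay":-21,"gripper":1},{"ay":-22.7,"gripper":1},{"ay":-22.7,"gripper":1},{"ay":-22.7,"gripper":1}]' 20; python3 -c "
from plant import arm;print(arm.sense())"
```

```text
{'time_s': 0.15, 'joints': array([ 1.08937386e+00,  3.51129563e-01,  1.65227825e+00, -3.03556147e-05,
        1.13914108e+00, -8.46510967e-02]), 'dq': array([-0.00128613, -0.00103376, -0.00165642, -0.00062101, -0.00156823,
       -0.000653  ]), 'joint_torque': array([ 3.69704412e-04, -5.06245637e+01, -2.91499311e+01, -1.22156321e-04,
        3.38279970e-03, -1.58131503e-06]), 'tcp_pos': array([212.42765291, 507.02963172, 230.87229554]), 'eef_rot': array([-1.57175147e+00,  5.33891835e-05, -3.96758684e-01]), 'wrist_force': array([-0.92708162,  0.0132347 ,  0.46079624]), 'ft_torque': array([0.02503241, 0.00232534, 0.00891543]), 'gripper_width': 85.32050305805106}$[0]: bad value
```

```bash
python3 -m jog '[{"x":0,"y":0,"z":0,"ax":0,"ay":-7,"az":0,"gripper":1},{"x":0,"y":0,"z":0,"ax":0,"ay":-14,"az":0,"gripper":1},{"x":0,"y":0,"z":0,"ax":0,"ay":-21,"az":0,"gripper":1},{"x":0,"y":0,"z":0,"ax":0,"ay":-22.7,"az":0,"gripper":1},{"x":0,"y":0,"z":0,"ax":0,"ay":-22.7,"az":0,"gripper":1}]' 20; python3 -m jog --help | head -30
```

```text
time_s: 0.57
tcp_pos: [212.5, 507.1, 231.1]
eef_rot: [-1.571, 0.0, 0.001]
wrist_force: [0.2, -0.5, 0.2]
gripper_width: 25.8invalid input: not JSON, or not a number
```

```bash
python3 -m jog '[{"x":0.03,"y":0,"z":-0.02,"ax":0,"ay":0,"az":0,"gripper":1},{"x":0.05,"y":0,"z":-0.05,"ax":0,"ay":0,"az":0,"gripper":1},{"x":0.07,"y":0,"z":-0.085,"ax":0,"ay":0,"az":0,"gripper":1},{"x":0.09,"y":0,"z":-0.12,"ax":0,"ay":0,"az":0,"gripper":1},{"x":0.11,"y":0,"z":-0.155,"ax":0,"ay":0,"az":0,"gripper":1},{"x":0.13,"y":0,"z":-0.19,"ax":0,"ay":0,"az":0,"gripper":1},{"x":0.15,"y":0,"z":-0.225,"ax":0,"ay":0,"az":0,"gripper":1},{"x":0.165,"y":0,"z":-0.26,"ax":0,"ay":0,"az":0,"gripper":1},{"x":0.18,"y":0,"z":-0.295,"ax":0,"ay":0,"az":0,"gripper":1},{"x":0.195,"y":0,"z":-0.33,"ax":0,"ay":0,"az":0,"gripper":1},{"x":0.21,"y":0,"z":-0.365,"ax":0,"ay":0,"az":0,"gripper":1},{"x":0.225,"y":0,"z":-0.4,"ax":0,"ay":0,"az":0,"gripper":1}]'
```

```text
time_s: 1.57
tcp_pos: [437.6, 105.2, 231.4]
eef_rot: [-1.571, -0.0, -0.003]
wrist_force: [0.7, 0.7, 0.4]
gripper_width: -0.2
```

```bash
python3 -m jog '[{"x":0.01,"y":0,"z":-0.035,"ax":0,"ay":0,"az":0,"gripper":1},{"x":0.025,"y":0,"z":-0.07,"ax":0,"ay":0,"az":0,"gripper":1},{"x":0.04,"y":0,"z":-0.105,"ax":0,"ay":0,"az":0,"gripper":1},{"x":0.055,"y":0,"z":-0.14,"ax":0,"ay":0,"az":0,"gripper":1},{"x":0.068,"y":0.015,"z":-0.175,"ax":0,"ay":0,"az":0,"gripper":1},{"x":0.068,"y":0.03,"z":-0.177,"ax":0,"ay":0,"az":0,"gripper":1},{"x":0.068,"y":0.03,"z":-0.177,"ax":0,"ay":0,"az":0,"gripper":1}]'; python3 - <<'E'
from h import *
for n in ("side","top","wrist"):
    i=vision.get_image(n); cv2.imwrite(f"pics/{n}1.png",i)
print(arm.sense()['tcp_pos'], proj('wrist',[[528,-35.5,140],[574,-85.5,113]]))
a=cv2.imread('pics/top1.png')[135:235,270:390]; b=cv2.imread('pics/side1.png')[180:280,240:360]
cv2.imwrite('pics/z3.png',np.hstack([cv2.resize(k,(400,333)) for k in(a,b)]))
E
```

```text
time_s: 2.15
tcp_pos: [504.1, -71.3, 198.7]
eef_rot: [-1.57, 0.004, -0.005]
wrist_force: [-1.0, 0.5, -0.9]
gripper_width: -0.3
[505.09632997 -69.23172041 201.83646691] [[306.49981082 238.80559791]
 [233.99153779 279.72324254]]
```

View pics/z3.png

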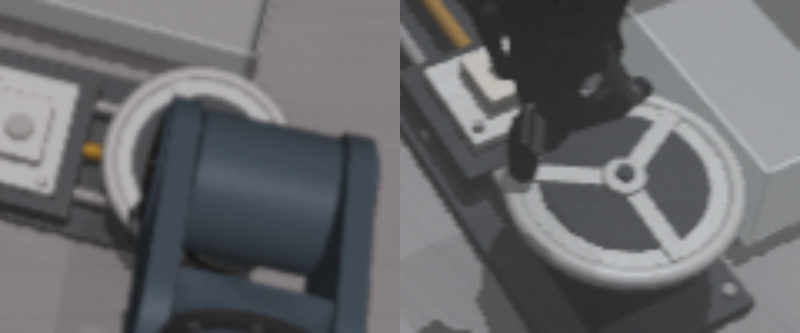

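View pics/wrist1.png

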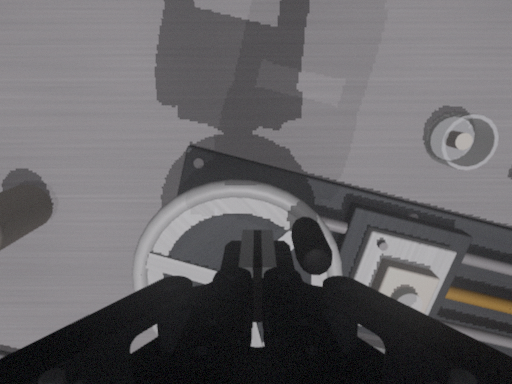

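The wrist view shows the handle at about (312,240), clear of the shut fingers, which agrees with the estimate. Descending to a TCP height of about 143.

```bash
python3 -m jog '[{"x":0,"y":0.02,"z":-0.001,"ax":0,"ay":0,"az":0,"gripper":1},{"x":0,"y":0.04,"z":-0.001,"ax":0,"ay":0,"az":0,"gripper":1},{"x":0,"y":0.055,"z":-0.001,"ax":0,"ay":0,"az":0,"gripper":1},{"x":0,"y":0.058,"z":-0.001,"ax":0,"ay":0,"az":0,"gripper":1},{"x":0,"y":0.058,"z":-0.001,"ax":0,"ay":0,"az":0,"gripper":1}]'; python3 - <<'E'
from h import *
for n in ("side","wrist"):
    i=vision.get_image(n); cv2.imwrite(f"pics/{n}2.png",i)
s=arm.sense();print(s['tcp_pos'],s['eef_rot'],s['wrist_force'], proj('wrist',[[528,-35.5,140],[574,-85.5,113]]))
a=cv2.imread('pics/wrist2.png'); b=cv2.imread('pics/side2.png')[190:290,240:360]
cv2.imwrite('pics/z4.png',np.hstack([cv2.resize(k,(400,333)) for k in(a,b)]))
E
```

```text
time_s: 2.72
tcp_pos: [505.1, -70.0, 143.6]
eef_rot: [-1.571, 0.0, 0.0]
wrist_force: [-0.7, 1.2, 0.8]
gripper_width: -0.2
[505.81019004 -70.51427453 144.63551753] [-1.57116979e+00 -1.73095803e-03  3.41742298e-05] [ 0.08410805 -0.12044003 -0.20776106] [[325.64661443 285.51287642]
 [229.9004514  328.47210684]]
```

View pics/z4.png

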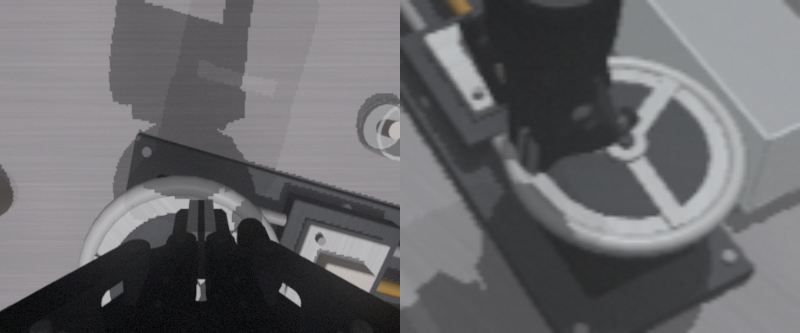

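```bash
cat > tab.py <<'E'
import sys,numpy as np
# x0 y0 a0 step n [r]
x,y,a,s,n=map(float,sys.argv[1:6]); r=float(sys.argv[6]) if len(sys.argv)>6 else 68
for k in range(1,int(n)+1):
    t=np.radians(a-s*k); X=574+r*np.cos(t);Y=-85.5+r*np.sin(t)
    print(round(a-s*k,1),'x %.1f z %.1f mm'%(X-x,Y-y))
E
python3 tab.py 505.6 -70.6 167.5 1 14
```

```text
166.5 x 2.3 z 1.0 mm
165.5 x 2.6 z 2.1 mm
164.5 x 2.9 z 3.3 mm
163.5 x 3.2 z 4.4 mm
162.5 x 3.5 z 5.5 mm
161.5 x 3.9 z 6.7 mm
160.5 x 4.3 z 7.8 mm
159.5 x 4.7 z 8.9 mm
158.5 x 5.1 z 10.0 mm
157.5 x 5.6 z 11.1 mm
156.5 x 6.0 z 12.2 mm
155.5 x 6.5 z 13.3 mm
154.5 x 7.0 z 14.4 mm
153.5 x 7.5 z 15.4 mm
```

```bash
cat > f.py <<'E'
from h import *
F=[];T=[];P=[]
for k in range(4):
    vision.get_image('side'); s=arm.sense(); F.append(s['wrist_force']);T.append(s['ft_torque']);P.append(s['tcp_pos'])
print('F',np.round(np.mean(F,0),2),'T',np.round(np.mean(T,0),3),'P',np.round(np.mean(P,0),1),s['time_s'])
E
python3 f.py
python3 -m jog '[{"x":0.0023,"y":0,"z":0.001,"ax":0,"ay":0,"az":0,"gripper":1},{"x":0.0029,"y":0,"z":0.0033,"ax":0,"ay":0,"az":0,"gripper":1},{"x":0.0035,"y":0,"z":0.0055,"ax":0,"ay":0,"az":0,"gripper":1},{"x":0.0043,"y":0,"z":0.0078,"ax":0,"ay":0,"az":0,"gripper":1},{"x":0.0043,"y":0,"z":0.0078,"ax":0,"ay":0,"az":0,"gripper":1}]'; python3 f.py
```

```text
F [-0.17  0.07  0.3 ] T [-0.01   0.01   0.001] P [505.8 -70.8 144.5] 3.0167
time_s: 3.43
tcp_pos: [509.6, -62.7, 143.3]
eef_rot: [-1.571, 0.0, -0.0]
wrist_force: [0.0, -0.4, 0.5]
gripper_width: -0.1
F [ 0.23  0.36 -0.06] T [ 0.001 -0.02   0.004] P [509.5 -63.  143.3] 3.6333
```

```bash
for i in 1; do python3 -m jog '[{"x":0.0004,"y":0,"z":0.0011,"ax":0,"ay":0,"az":0,"gripper":1},{"x":0.0009,"y":0,"z":0.0022,"ax":0,"ay":0,"az":0,"gripper":1}]'; python3 f.py
python3 -m jog '[{"x":0.0004,"y":0,"z":0.0011,"ax":0,"ay":0,"az":0,"gripper":1},{"x":0.0009,"y":0,"z":0.0022,"ax":0,"ay":0,"az":0,"gripper":1}]'; python3 f.py; done
```

```text
time_s: 3.8
tcp_pos: [510.4, -60.9, 143.3]
eef_rot: [-1.571, -0.0, -0.001]
wrist_force: [-0.6, -0.4, -0.1]
gripper_width: -0.2
F [ 0.25 -0.03  0.28] T [ 0.013 -0.013 -0.015] P [510.4 -60.8 143.3] 4.0
time_s: 4.17
tcp_pos: [511.3, -58.7, 143.3]
eef_rot: [-1.571, 0.0, -0.001]
wrist_force: [-0.3, 0.5, -0.6]
gripper_width: 0.0
F [ 0.08  0.21 -0.39] T [ 0.014  0.002 -0.011] P [511.3 -58.6 143.3] 4.3667
```

```bash
python3 tab.py 505.6 -70.6 156.5 1 14
```

```text
155.5 x 6.5 z 13.3 mm
154.5 x 7.0 z 14.4 mm
153.5 x 7.5 z 15.4 mm
152.5 x 8.1 z 16.5 mm
151.5 x 8.6 z 17.5 mm
150.5 x 9.2 z 18.6 mm
149.5 x 9.8 z 19.6 mm
148.5 x 10.4 z 20.6 mm
147.5 x 11.0 z 21.6 mm
146.5 x 11.7 z 22.6 mm
145.5 x 12.4 z 23.6 mm
144.5 x 13.0 z 24.6 mm
143.5 x 13.7 z 25.5 mm
142.5 x 14.5 z 26.5 mm
```

```bash
python3 -m jog '[{"x":0.0005,"y":0,"z":0.0011,"ax":0,"ay":0,"az":0,"gripper":1},{"x":0.001,"y":0,"z":0.0022,"ax":0,"ay":0,"az":0,"gripper":1}]'; python3 f.py
python3 -m jog '[{"x":0.0005,"y":0,"z":0.001,"ax":0,"ay":0,"az":0,"gripper":1},{"x":0.0011,"y":0,"z":0.0021,"ax":0,"ay":0,"az":0,"gripper":1}]'; python3 f.py
```

```text
time_s: 4.53
tcp_pos: [512.3, -56.5, 143.3]
eef_rot: [-1.571, -0.0, -0.001]
wrist_force: [-0.1, -0.2, -0.5]
gripper_width: -0.2
F [ 0.13  0.03 -0.37] T [-0.007  0.032 -0.01 ] P [512.3 -56.4 143.3] 4.7333
time_s: 4.9
tcp_pos: [513.4, -54.4, 143.3]
eef_rot: [-1.571, -0.0, -0.001]
wrist_force: [0.0, -0.6, 0.6]
gripper_width: -0.2
F [-0.   -0.19 -0.13] T [-0.005  0.011 -0.021] P [513.4 -54.3 143.3] 5.1
```

```bash
python3 - <<'E'
from h import *
i=vision.get_image('wrist'); j=vision.get_image('side')
cv2.imwrite('pics/z5.png',np.hstack([cv2.resize(i[200:384,200:400],(435,400)),cv2.resize(j[190:290,240:330],(360,400))]))
p=proj('side',[[528,-35.5,140],[528,-35.5,167],[574,-85.5,118]]); print((p-[240,190])*4+[435,0])
p=proj('wrist',[[528,-35.5,140],[528,-35.5,167],[574,-85.5,118]]); print((p-[200,200])*2.175)
E
```

```text
[[578.10219108 134.94322012]
 [580.76037282 102.86490345]
 [699.13443844 168.2060142 ]]
[[203.54579221 158.97262892]
 [218.75886457 233.11483367]
 [  2.25781207 271.6618096 ]]
```

View pics/z5.png

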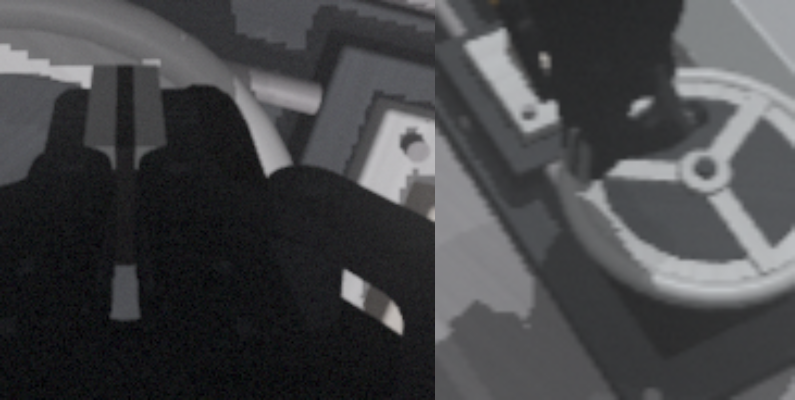

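The wrist view shows the handle just right of the pads (x 165–240 in the crop, pads at 85–160), and the rib has not moved, so there is no contact yet. Continuing.

```bash
python3 -m jog '[{"x":0.0005,"y":0,"z":0.001,"ax":0,"ay":0,"az":0,"gripper":1},{"x":0.0011,"y":0,"z":0.0021,"ax":0,"ay":0,"az":0,"gripper":1}]'; python3 f.py
python3 -m jog '[{"x":0.0006,"y":0,"z":0.001,"ax":0,"ay":0,"az":0,"gripper":1},{"x":0.0012,"y":0,"z":0.002,"ax":0,"ay":0,"az":0,"gripper":1}]'; python3 f.py
```

```text
time_s: 5.37
tcp_pos: [514.2, -52.4, 143.2]
eef_rot: [-1.571, 0.001, -0.001]
wrist_force: [-1.8, -0.5, 0.5]
gripper_width: 0.1
F [-1.55 -0.62  0.71] T [-0.125  0.269  0.015] P [514.3 -52.2 143.2] 5.5667
time_s: 5.73
tcp_pos: [515.6, -50.3, 143.3]
eef_rot: [-1.571, 0.0, -0.001]
wrist_force: [-1.0, -1.3, 0.5]
gripper_width: 0.2
F [-1.27 -0.76  0.04] T [-0.087  0.23   0.026] P [515.7 -50.2 143.3] 5.9333
```

Contact came at TCP ≈ (514,-53), with about 1.7 N steady while pushing. Now going round at 3° per row.

```bash
python3 tab.py 516.1 -50 148.5 3 12
```

```text
145.5 x 1.9 z 3.0 mm
142.5 x 4.0 z 5.9 mm
139.5 x 6.2 z 8.7 mm
136.5 x 8.6 z 11.3 mm
133.5 x 11.1 z 13.8 mm
130.5 x 13.7 z 16.2 mm
127.5 x 16.5 z 18.4 mm
124.5 x 19.4 z 20.5 mm
121.5 x 22.4 z 22.5 mm
118.5 x 25.5 z 24.3 mm
115.5 x 28.6 z 25.9 mm
112.5 x 31.9 z 27.3 mm
```

```bash
python3 -m jog '[{"x":0.0019,"y":0,"z":0.003,"ax":0,"ay":0,"az":0,"gripper":1},{"x":0.004,"y":0,"z":0.0059,"ax":0,"ay":0,"az":0,"gripper":1},{"x":0.0062,"y":0,"z":0.0087,"ax":0,"ay":0,"az":0,"gripper":1},{"x":0.0086,"y":0,"z":0.0113,"ax":0,"ay":0,"az":0,"gripper":1},{"x":0.0111,"y":0,"z":0.0138,"ax":0,"ay":0,"az":0,"gripper":1},{"x":0.0137,"y":0,"z":0.0162,"ax":0,"ay":0,"az":0,"gripper":1},{"x":0.0165,"y":0,"z":0.0184,"ax":0,"ay":0,"az":0,"gripper":1},{"x":0.0194,"y":0,"z":0.0205,"ax":0,"ay":0,"az":0,"gripper":1},{"x":0.0224,"y":0,"z":0.0225,"ax":0,"ay":0,"az":0,"gripper":1},{"x":0.0255,"y":0,"z":0.0243,"ax":0,"ay":0,"az":0,"gripper":1},{"x":0.0286,"y":0,"z":0.0259,"ax":0,"ay":0,"az":0,"gripper":1},{"x":0.0319,"y":0,"z":0.0273,"ax":0,"ay":0,"az":0,"gripper":1}]'; python3 f.py;  python3 tab.py 548 -22.7 112.5 3 12; python3 - <<'E'
from h import *
i=vision.get_image('wrist'); j=vision.get_image('side')
cv2.imwrite('pics/z6.png',np.hstack([cv2.resize(i,(435,400)),cv2.resize(j[190:290,240:350],(360,330)).copy() if 0 else cv2.resize(j[190:290,250:340],(360,400))]))
E
```

```text
time_s: 6.93
tcp_pos: [547.9, -22.8, 143.2]
eef_rot: [-1.571, 0.0, -0.001]
wrist_force: [-3.2, -0.7, -0.2]
gripper_width: -0.1
F [-0.58 -0.07 -0.36] T [ 0.005  0.081 -0.013] P [548.2 -22.8 143.3] 7.1333
109.5 x 3.3 z 1.3 mm
106.5 x 6.7 z 2.4 mm
103.5 x 10.1 z 3.3 mm
100.5 x 13.6 z 4.1 mm
97.5 x 17.1 z 4.6 mm
94.5 x 20.7 z 5.0 mm
91.5 x 24.2 z 5.2 mm
88.5 x 27.8 z 5.2 mm
85.5 x 31.3 z 5.0 mm
82.5 x 34.9 z 4.6 mm
79.5 x 38.4 z 4.1 mm
76.5 x 41.9 z 3.3 mm
```

View pics/z6.png

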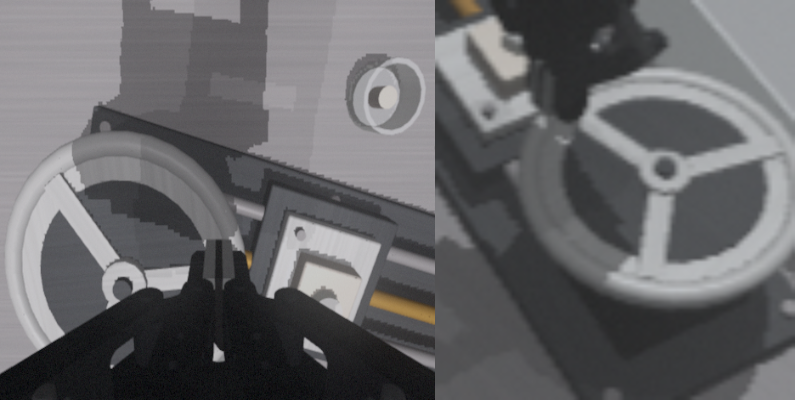

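The ribs have turned and the handle is just ahead of the fingers, so the push works. Continuing.

```bash
python3 -m jog '[{"x":0.0033,"y":0,"z":0.0013,"ax":0,"ay":0,"az":0,"gripper":1},{"x":0.0067,"y":0,"z":0.0024,"ax":0,"ay":0,"az":0,"gripper":1},{"x":0.0101,"y":0,"z":0.0033,"ax":0,"ay":0,"az":0,"gripper":1},{"x":0.0136,"y":0,"z":0.0041,"ax":0,"ay":0,"az":0,"gripper":1},{"x":0.0171,"y":0,"z":0.0046,"ax":0,"ay":0,"az":0,"gripper":1},{"x":0.0207,"y":0,"z":0.005,"ax":0,"ay":0,"az":0,"gripper":1},{"x":0.0242,"y":0,"z":0.0052,"ax":0,"ay":0,"az":0,"gripper":1},{"x":0.0278,"y":0,"z":0.0052,"ax":0,"ay":0,"az":0,"gripper":1},{"x":0.0313,"y":0,"z":0.005,"ax":0,"ay":0,"az":0,"gripper":1},{"x":0.0349,"y":0,"z":0.0046,"ax":0,"ay":0,"az":0,"gripper":1},{"x":0.0384,"y":0,"z":0.0041,"ax":0,"ay":0,"az":0,"gripper":1},{"x":0.0419,"y":0,"z":0.0033,"ax":0,"ay":0,"az":0,"gripper":1}]'; python3 f.py; python3 tab.py 589.9 -19.4 76.5 3 12
```

```text
time_s: 8.23
tcp_pos: [589.8, -19.8, 143.2]
eef_rot: [-1.571, 0.0, -0.001]
wrist_force: [-2.5, 0.3, 1.6]
gripper_width: -0.2
F [-0.42  0.24  0.1 ] T [ 0.019  0.029 -0.003] P [590.1 -19.9 143.3] 8.4333
73.5 x 3.4 z -0.9 mm
70.5 x 6.8 z -2.0 mm
67.5 x 10.1 z -3.3 mm
64.5 x 13.4 z -4.7 mm
61.5 x 16.5 z -6.3 mm
58.5 x 19.6 z -8.1 mm
55.5 x 22.6 z -10.1 mm
52.5 x 25.5 z -12.2 mm
49.5 x 28.3 z -14.4 mm
46.5 x 30.9 z -16.8 mm
43.5 x 33.4 z -19.3 mm
40.5 x 35.8 z -21.9 mm
```

```bash
python3 -m jog '[{"x":0.0034,"y":0,"z":-0.0009,"ax":0,"ay":0,"az":0,"gripper":1},{"x":0.0068,"y":0,"z":-0.002,"ax":0,"ay":0,"az":0,"gripper":1},{"x":0.0101,"y":0,"z":-0.0033,"ax":0,"ay":0,"az":0,"gripper":1},{"x":0.0134,"y":0,"z":-0.0047,"ax":0,"ay":0,"az":0,"gripper":1},{"x":0.0165,"y":0,"z":-0.0063,"ax":0,"ay":0,"az":0,"gripper":1},{"x":0.0196,"y":0,"z":-0.0081,"ax":0,"ay":0,"az":0,"gripper":1},{"x":0.0226,"y":0,"z":-0.0101,"ax":0,"ay":0,"az":0,"gripper":1},{"x":0.0255,"y":0,"z":-0.0122,"ax":0,"ay":0,"az":0,"gripper":1},{"x":0.0283,"y":0,"z":-0.0144,"ax":0,"ay":0,"az":0,"gripper":1},{"x":0.0309,"y":0,"z":-0.0168,"ax":0,"ay":0,"az":0,"gripper":1},{"x":0.0334,"y":0,"z":-0.0193,"ax":0,"ay":0,"az":0,"gripper":1},{"x":0.0358,"y":0,"z":-0.0219,"ax":0,"ay":0,"az":0,"gripper":1}]'; python3 f.py; python3 tab.py 625.8 -41.7 40.5 3 12; python3 - <<'E'
from h import *
i=vision.get_image('wrist'); j=vision.get_image('side')
cv2.imwrite('pics/z7.png',np.hstack([cv2.resize(i,(435,400)),cv2.resize(j[190:290,270:360],(360,400))]))
E
```

```text
time_s: 9.43
tcp_pos: [625.5, -41.9, 143.2]
eef_rot: [-1.571, 0.0, -0.001]
wrist_force: [-3.2, 1.9, -0.4]
gripper_width: -0.4
F [-0.39  0.65 -0.05] T [ 0.049  0.071 -0.008] P [625.8 -42.1 143.3] 9.6333
37.5 x 2.1 z -2.4 mm
34.5 x 4.2 z -5.3 mm
31.5 x 6.2 z -8.3 mm
28.5 x 8.0 z -11.4 mm
25.5 x 9.6 z -14.5 mm
22.5 x 11.0 z -17.8 mm
19.5 x 12.3 z -21.1 mm
16.5 x 13.4 z -24.5 mm
13.5 x 14.3 z -27.9 mm
10.5 x 15.1 z -31.4 mm
7.5 x 15.6 z -34.9 mm
4.5 x 16.0 z -38.5 mm
```

View pics/z7.png

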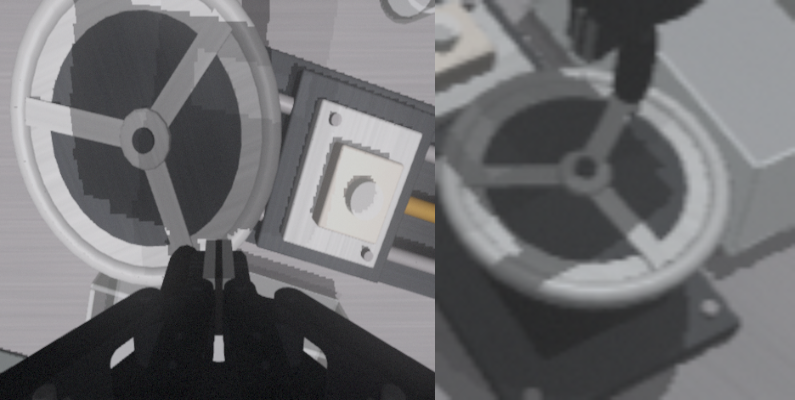

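The handle is on the far side, ahead of the fingers, and everything is going as planned.

```bash
python3 -m jog '[{"x":0.0021,"y":0,"z":-0.0024,"ax":0,"ay":0,"az":0,"gripper":1},{"x":0.0042,"y":0,"z":-0.0053,"ax":0,"ay":0,"az":0,"gripper":1},{"x":0.0062,"y":0,"z":-0.0083,"ax":0,"ay":0,"az":0,"gripper":1},{"x":0.008,"y":0,"z":-0.0114,"ax":0,"ay":0,"az":0,"gripper":1},{"x":0.0096,"y":0,"z":-0.0145,"ax":0,"ay":0,"az":0,"gripper":1},{"x":0.011,"y":0,"z":-0.0178,"ax":0,"ay":0,"az":0,"gripper":1},{"x":0.0123,"y":0,"z":-0.0211,"ax":0,"ay":0,"az":0,"gripper":1},{"x":0.0134,"y":0,"z":-0.0245,"ax":0,"ay":0,"az":0,"gripper":1},{"x":0.0143,"y":0,"z":-0.0279,"ax":0,"ay":0,"az":0,"gripper":1},{"x":0.0151,"y":0,"z":-0.0314,"ax":0,"ay":0,"az":0,"gripper":1},{"x":0.0156,"y":0,"z":-0.0349,"ax":0,"ay":0,"az":0,"gripper":1},{"x":0.016,"y":0,"z":-0.0385,"ax":0,"ay":0,"az":0,"gripper":1}]'; python3 f.py; python3 tab.py 641.8 -80.4 4.5 3 12
```

```text
time_s: 10.73
tcp_pos: [641.3, -80.5, 143.2]
eef_rot: [-1.571, 0.0, -0.001]
wrist_force: [-0.1, 2.6, 0.6]
gripper_width: -0.3
F [-0.17 -0.14  0.43] T [0.051 0.037 0.002] P [641.3 -80.9 143.3] 10.9333
1.5 x 0.2 z -3.3 mm
-1.5 x 0.2 z -6.9 mm
-4.5 x -0.0 z -10.4 mm
-7.5 x -0.4 z -14.0 mm
-10.5 x -0.9 z -17.5 mm
-13.5 x -1.7 z -21.0 mm
-16.5 x -2.6 z -24.4 mm
-19.5 x -3.7 z -27.8 mm
-22.5 x -5.0 z -31.1 mm
-25.5 x -6.4 z -34.4 mm
-28.5 x -8.0 z -37.5 mm
-31.5 x -9.8 z -40.6 mm
```

```bash
python3 -m jog '[{"x":0.0005,"y":0,"z":-0.003,"ax":0,"ay":0,"az":0,"gripper":1},{"x":0.0006,"y":0,"z":-0.0065,"ax":0,"ay":0,"az":0,"gripper":1},{"x":0.0004,"y":0,"z":-0.01,"ax":0,"ay":0,"az":0,"gripper":1},{"x":0,"y":0,"z":-0.0136,"ax":0,"ay":0,"az":0,"gripper":1},{"x":-0.0005,"y":0,"z":-0.0171,"ax":0,"ay":0,"az":0,"gripper":1},{"x":-0.0013,"y":0,"z":-0.0206,"ax":0,"ay":0,"az":0,"gripper":1},{"x":-0.0022,"y":0,"z":-0.024,"ax":0,"ay":0,"az":0,"gripper":1},{"x":-0.0033,"y":0,"z":-0.0274,"ax":0,"ay":0,"az":0,"gripper":1},{"x":-0.0046,"y":0,"z":-0.0307,"ax":0,"ay":0,"az":0,"gripper":1},{"x":-0.006,"y":0,"z":-0.034,"ax":0,"ay":0,"az":0,"gripper":1},{"x":-0.0076,"y":0,"z":-0.0371,"ax":0,"ay":0,"az":0,"gripper":1},{"x":-0.0094,"y":0,"z":-0.0402,"ax":0,"ay":0,"az":0,"gripper":1}]'; python3 f.py; python3 tab.py 632 -121.1 -31.5 3 12; python3 - <<'E'
from h import *
i=vision.get_image('wrist'); j=vision.get_image('side')
cv2.imwrite('pics/z8.png',np.hstack([cv2.resize(i,(435,400)),cv2.resize(j[190:290,270:360],(360,400))]))
E
```

```text
time_s: 11.93
tcp_pos: [631.8, -120.8, 143.3]
eef_rot: [-1.571, -0.0, -0.001]
wrist_force: [0.8, 1.9, -0.6]
gripper_width: -0.2
F [ 0.34  0.39 -0.06] T [ 0.049 -0.078 -0.008] P [ 631.6 -121.   143.3] 12.1333
-34.5 x -2.0 z -2.9 mm
-37.5 x -4.1 z -5.8 mm
-40.5 x -6.3 z -8.6 mm
-43.5 x -8.7 z -11.2 mm
-46.5 x -11.2 z -13.7 mm
-49.5 x -13.8 z -16.1 mm
-52.5 x -16.6 z -18.3 mm
-55.5 x -19.5 z -20.4 mm
-58.5 x -22.5 z -22.4 mm
-61.5 x -25.6 z -24.2 mm
-64.5 x -28.7 z -25.8 mm
-67.5 x -32.0 z -27.2 mm
```

View pics/z8.png

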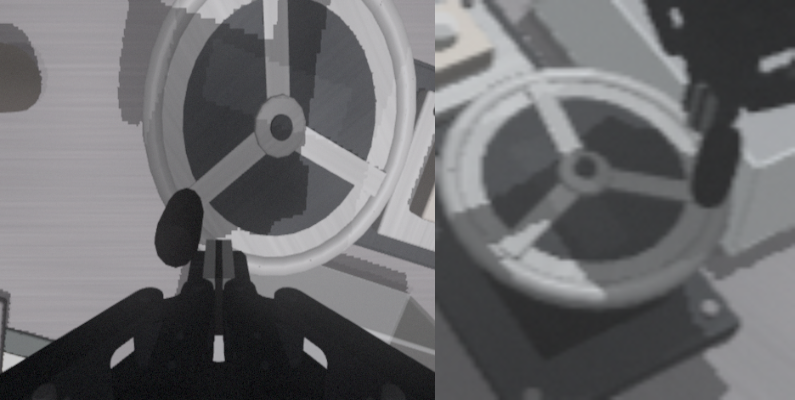

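The handle shows at (180,228), left of the fingers in the wrist view, and keeps moving ahead of them.

```bash
python3 -m jog '[{"x":-0.0018,"y":0,"z":-0.0029,"ax":0,"ay":0,"az":0,"gripper":1},{"x":-0.0039,"y":0,"z":-0.0058,"ax":0,"ay":0,"az":0,"gripper":1},{"x":-0.0061,"y":0,"z":-0.0086,"ax":0,"ay":0,"az":0,"gripper":1},{"x":-0.0085,"y":0,"z":-0.0112,"ax":0,"ay":0,"az":0,"gripper":1},{"x":-0.011,"y":0,"z":-0.0137,"ax":0,"ay":0,"az":0,"gripper":1},{"x":-0.0136,"y":0,"z":-0.0161,"ax":0,"ay":0,"az":0,"gripper":1},{"x":-0.0164,"y":0,"z":-0.0183,"ax":0,"ay":0,"az":0,"gripper":1},{"x":-0.0193,"y":0,"z":-0.0204,"ax":0,"ay":0,"az":0,"gripper":1},{"x":-0.0223,"y":0,"z":-0.0224,"ax":0,"ay":0,"az":0,"gripper":1},{"x":-0.0254,"y":0,"z":-0.0242,"ax":0,"ay":0,"az":0,"gripper":1},{"x":-0.0285,"y":0,"z":-0.0258,"ax":0,"ay":0,"az":0,"gripper":1},{"x":-0.0318,"y":0,"z":-0.0272,"ax":0,"ay":0,"az":0,"gripper":1}]'; python3 f.py; python3 tab.py 599.9 -148.3 -67.5 3 12
```

```text
time_s: 13.23
tcp_pos: [599.8, -147.9, 143.4]
eef_rot: [-1.571, -0.0, -0.001]
wrist_force: [2.4, 0.4, -0.5]
gripper_width: -0.1
F [0.79 0.27 0.64] T [-0.021 -0.053  0.033] P [ 599.5 -147.8  143.3] 13.4333
-70.5 x -3.2 z -1.3 mm
-73.5 x -6.6 z -2.4 mm
-76.5 x -10.0 z -3.3 mm
-79.5 x -13.5 z -4.1 mm
-82.5 x -17.0 z -4.6 mm
-85.5 x -20.6 z -5.0 mm
-88.5 x -24.1 z -5.2 mm
-91.5 x -27.7 z -5.2 mm
-94.5 x -31.2 z -5.0 mm
-97.5 x -34.8 z -4.6 mm
-100.5 x -38.3 z -4.1 mm
-103.5 x -41.8 z -3.3 mm
```

```bash
python3 -m jog '[{"x":-0.003,"y":0,"z":-0.0015,"ax":0,"ay":0,"az":0,"gripper":1},{"x":-0.0063,"y":0,"z":-0.0027,"ax":0,"ay":0,"az":0,"gripper":1},{"x":-0.0097,"y":0,"z":-0.0037,"ax":0,"ay":0,"az":0,"gripper":1},{"x":-0.0132,"y":0,"z":-0.0045,"ax":0,"ay":0,"az":0,"gripper":1},{"x":-0.0167,"y":0,"z":-0.005,"ax":0,"ay":0,"az":0,"gripper":1},{"x":-0.0203,"y":0,"z":-0.0054,"ax":0,"ay":0,"az":0,"gripper":1},{"x":-0.0238,"y":0,"z":-0.0056,"ax":0,"ay":0,"az":0,"gripper":1},{"x":-0.0274,"y":0,"z":-0.0056,"ax":0,"ay":0,"az":0,"gripper":1},{"x":-0.0309,"y":0,"z":-0.0054,"ax":0,"ay":0,"az":0,"gripper":1},{"x":-0.0345,"y":0,"z":-0.005,"ax":0,"ay":0,"az":0,"gripper":1},{"x":-0.038,"y":0,"z":-0.0045,"ax":0,"ay":0,"az":0,"gripper":1},{"x":-0.0415,"y":0,"z":-0.0037,"ax":0,"ay":0,"az":0,"gripper":1}]'; python3 f.py; python3 tab.py 558.1 -151.5 -103.5 3 12; python3 - <<'E'
from h import *
i=vision.get_image('wrist'); j=vision.get_image('side')
cv2.imwrite('pics/z9.png',np.hstack([cv2.resize(i,(435,400)),cv2.resize(j[190:290,270:360],(360,400))]))
E
```

```text
time_s: 14.43
tcp_pos: [558.2, -151.3, 143.3]
eef_rot: [-1.571, -0.0, -0.001]
wrist_force: [2.3, -1.5, -0.4]
gripper_width: 0.3
F [ 0.44 -0.23  0.05] T [-0.029 -0.062  0.005] P [ 557.9 -151.1  143.3] 14.6333
-106.5 x -3.4 z 0.8 mm
-109.5 x -6.8 z 1.9 mm
-112.5 x -10.1 z 3.2 mm
-115.5 x -13.4 z 4.6 mm
-118.5 x -16.5 z 6.2 mm
-121.5 x -19.6 z 8.0 mm
-124.5 x -22.6 z 10.0 mm
-127.5 x -25.5 z 12.1 mm
-130.5 x -28.3 z 14.3 mm
-133.5 x -30.9 z 16.7 mm
-136.5 x -33.4 z 19.2 mm
-139.5 x -35.8 z 21.8 mm
```

View pics/z9.png

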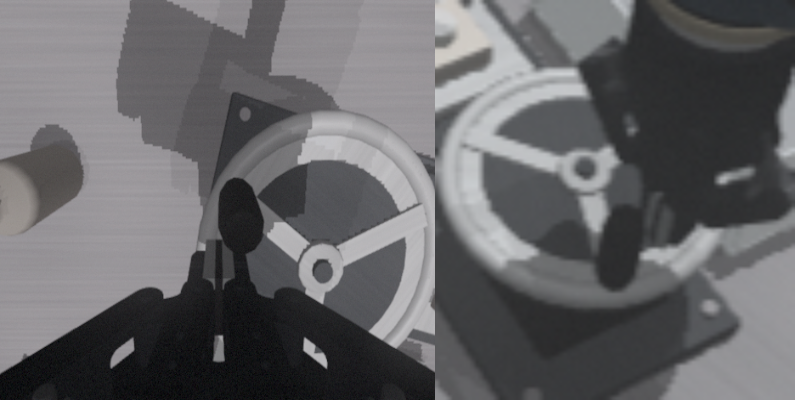

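The handle is directly ahead of the fingertips at (240,215), and the bottle at (40,190) is well clear.

```bash
python3 -m jog '[{"x":-0.0034,"y":0,"z":0.0005,"ax":0,"ay":0,"az":0,"gripper":1},{"x":-0.0067,"y":0,"z":0.0016,"ax":0,"ay":0,"az":0,"gripper":1},{"x":-0.01,"y":0,"z":0.0028,"ax":0,"ay":0,"az":0,"gripper":1},{"x":-0.0132,"y":0,"z":0.0042,"ax":0,"ay":0,"az":0,"gripper":1},{"x":-0.0164,"y":0,"z":0.0058,"ax":0,"ay":0,"az":0,"gripper":1},{"x":-0.0195,"y":0,"z":0.0076,"ax":0,"ay":0,"az":0,"gripper":1},{"x":-0.0225,"y":0,"z":0.0096,"ax":0,"ay":0,"az":0,"gripper":1},{"x":-0.0254,"y":0,"z":0.0117,"ax":0,"ay":0,"az":0,"gripper":1},{"x":-0.0282,"y":0,"z":0.0139,"ax":0,"ay":0,"az":0,"gripper":1},{"x":-0.0308,"y":0,"z":0.0163,"ax":0,"ay":0,"az":0,"gripper":1},{"x":-0.0333,"y":0,"z":0.0188,"ax":0,"ay":0,"az":0,"gripper":1},{"x":-0.0357,"y":0,"z":0.0214,"ax":0,"ay":0,"az":0,"gripper":1}]'; python3 f.py; python3 tab.py 522.2 -129.7 -139.5 3 12
```

```text
time_s: 15.73
tcp_pos: [522.5, -129.6, 143.3]
eef_rot: [-1.571, 0.0, -0.001]
wrist_force: [1.2, -1.8, -0.2]
gripper_width: 0.2
F [0.3  0.   0.07] T [-0.048 -0.023  0.014] P [ 522.3 -129.4  143.2] 15.9333
-142.5 x -2.1 z 2.8 mm
-145.5 x -4.2 z 5.7 mm
-148.5 x -6.2 z 8.7 mm
-151.5 x -8.0 z 11.8 mm
-154.5 x -9.6 z 14.9 mm
-157.5 x -11.0 z 18.2 mm
-160.5 x -12.3 z 21.5 mm
-163.5 x -13.4 z 24.9 mm
-166.5 x -14.3 z 28.3 mm
-169.5 x -15.1 z 31.8 mm
-172.5 x -15.6 z 35.3 mm
-175.5 x -16.0 z 38.9 mm
```

```bash
python3 -m jog '[{"x":-0.0021,"y":0,"z":0.0026,"ax":0,"ay":0,"az":0,"gripper":1},{"x":-0.0042,"y":0,"z":0.0055,"ax":0,"ay":0,"az":0,"gripper":1},{"x":-0.0062,"y":0,"z":0.0085,"ax":0,"ay":0,"az":0,"gripper":1},{"x":-0.008,"y":0,"z":0.0116,"ax":0,"ay":0,"az":0,"gripper":1},{"x":-0.0096,"y":0,"z":0.0147,"ax":0,"ay":0,"az":0,"gripper":1},{"x":-0.011,"y":0,"z":0.018,"ax":0,"ay":0,"az":0,"gripper":1},{"x":-0.0123,"y":0,"z":0.0213,"ax":0,"ay":0,"az":0,"gripper":1},{"x":-0.0134,"y":0,"z":0.0247,"ax":0,"ay":0,"az":0,"gripper":1},{"x":-0.0143,"y":0,"z":0.0281,"ax":0,"ay":0,"az":0,"gripper":1},{"x":-0.0151,"y":0,"z":0.0316,"ax":0,"ay":0,"az":0,"gripper":1},{"x":-0.0156,"y":0,"z":0.0351,"ax":0,"ay":0,"az":0,"gripper":1},{"x":-0.016,"y":0,"z":0.0387,"ax":0,"ay":0,"az":0,"gripper":1}]'; python3 f.py; python3 tab.py 506.2 -90.8 -175.5 3 12; python3 - <<'E'
from h import *
i=vision.get_image('wrist'); j=vision.get_image('side')
cv2.imwrite('pics/z10.png',np.hstack([cv2.resize(i,(435,400)),cv2.resize(j[190:290,250:340],(360,400))]))
E
```

```text
time_s: 16.93
tcp_pos: [506.8, -90.8, 143.3]
eef_rot: [-1.571, -0.0, -0.001]
wrist_force: [0.2, -3.0, -0.8]
gripper_width: -0.0
F [-0.22 -0.25  0.02] T [-0.029  0.001 -0.018] P [506.8 -90.5 143.3] 17.1333
-178.5 x -0.2 z 3.5 mm
-181.5 x -0.2 z 7.1 mm
-184.5 x 0.0 z 10.6 mm
-187.5 x 0.4 z 14.2 mm
-190.5 x 0.9 z 17.7 mm
-193.5 x 1.7 z 21.2 mm
-196.5 x 2.6 z 24.6 mm
-199.5 x 3.7 z 28.0 mm
-202.5 x 5.0 z 31.3 mm
-205.5 x 6.4 z 34.6 mm
-208.5 x 8.0 z 37.7 mm
-211.5 x 9.8 z 40.8 mm
```

View pics/z10.png

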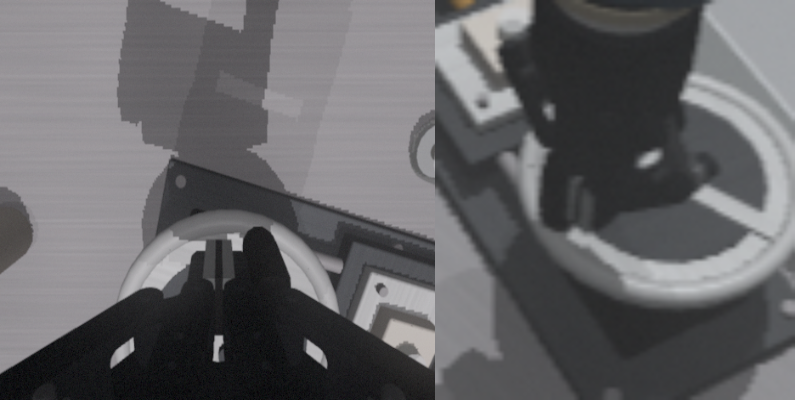

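Final arc, slowing down and stopping where contact was first felt.

```bash
python3 -m jog '[{"x":-0.0006,"y":0,"z":0.0035,"ax":0,"ay":0,"az":0,"gripper":1},{"x":-0.0007,"y":0,"z":0.0071,"ax":0,"ay":0,"az":0,"gripper":1},{"x":-0.0005,"y":0,"z":0.0106,"ax":0,"ay":0,"az":0,"gripper":1},{"x":-0.0002,"y":0,"z":0.014,"ax":0,"ay":0,"az":0,"gripper":1},{"x":0.0004,"y":0,"z":0.0175,"ax":0,"ay":0,"az":0,"gripper":1},{"x":0.0012,"y":0,"z":0.021,"ax":0,"ay":0,"az":0,"gripper":1},{"x":0.0021,"y":0,"z":0.0244,"ax":0,"ay":0,"az":0,"gripper":1},{"x":0.0032,"y":0,"z":0.0278,"ax":0,"ay":0,"az":0,"gripper":1},{"x":0.0043,"y":0,"z":0.0305,"ax":0,"ay":0,"az":0,"gripper":1},{"x":0.0053,"y":0,"z":0.033,"ax":0,"ay":0,"az":0,"gripper":1},{"x":0.0063,"y":0,"z":0.0353,"ax":0,"ay":0,"az":0,"gripper":1},{"x":0.0072,"y":0,"z":0.0375,"ax":0,"ay":0,"az":0,"gripper":1}]'; python3 f.py
```

```text
time_s: 18.23
tcp_pos: [514.1, -53.3, 143.2]
eef_rot: [-1.571, 0.0, -0.001]
wrist_force: [-2.1, -1.1, 0.8]
gripper_width: 0.3
F [-0.54  0.2  -0.15] T [-0.056  0.122  0.033] P [514.2 -53.3 143.3] 18.4333
```

```bash
python3 -m jog '[{"x":-0.003,"y":0,"z":-0.005,"ax":0,"ay":0,"az":0,"gripper":1},{"x":-0.006,"y":0,"z":-0.01,"ax":0,"ay":0,"az":0,"gripper":1},{"x":-0.009,"y":0,"z":-0.015,"ax":0,"ay":0,"az":0,"gripper":1},{"x":-0.009,"y":0,"z":-0.015,"ax":0,"ay":0,"az":0,"gripper":1},{"x":-0.009,"y":-0.03,"z":-0.015,"ax":0,"ay":0,"az":0,"gripper":1},{"x":-0.009,"y":-0.06,"z":-0.015,"ax":0,"ay":0,"az":0,"gripper":1},{"x":-0.009,"y":-0.09,"z":-0.015,"ax":0,"ay":0,"az":0,"gripper":1},{"x":-0.03,"y":-0.1,"z":-0.015,"ax":0,"ay":0,"az":0,"gripper":1},{"x":-0.06,"y":-0.1,"z":-0.015,"ax":0,"ay":0,"az":0,"gripper":1},{"x":-0.09,"y":-0.1,"z":0.0,"ax":0,"ay":0,"az":0,"gripper":1},{"x":-0.12,"y":-0.1,"z":0.03,"ax":0,"ay":0,"az":0,"gripper":1},{"x":-0.15,"y":-0.1,"z":0.06,"ax":0,"ay":0,"az":0,"gripper":1}]'; python3 -m jog '[{"x":-0.03,"y":0,"z":0.03,"ax":0,"ay":0,"az":0,"gripper":1},{"x":-0.03,"y":0,"z":0.07,"ax":0,"ay":0,"az":0,"gripper":1},{"x":-0.03,"y":0,"z":0.11,"ax":0,"ay":0,"az":0,"gripper":1},{"x":-0.03,"y":0,"z":0.15,"ax":0,"ay":0,"az":0,"gripper":1},{"x":-0.03,"y":0,"z":0.19,"ax":0,"ay":0,"az":0,"gripper":1},{"x":-0.03,"y":0,"z":0.19,"ax":0,"ay":0,"az":0,"gripper":1}]'; python3 - <<'E'
from h import *
for n in('top','side'): cv2.imwrite(f'pics/{n}9.png',vision.get_image(n))
def c(n,a,b): return cv2.resize(cv2.imread(f'pics/{n}')[a:a+80,b:b+80],(390,290))
cv2.imwrite('pics/cmp.png',np.vstack([np.hstack([c('top0.png',145,285),c('side0.png',195,260)]),np.hstack([c('top9.png',145,285),c('side9.png',195,260)])]))
for n in('top','side'): 
  d=cv2.absdiff(cv2.imread(f'pics/{n}0.png'),cv2.imread(f'pics/{n}9.png')).max(2); cv2.imwrite(f'pics/d{n}.png',d*4)
  for nm in('0','9'):
    g=cv2.imread(f'pics/{n}{nm}.png',0); 
    b=(300,185,24,24) if n=='top' else (268,210,18,26)
    m=g[b[1]:b[1]+b[3],b[0]:b[0]+b[2]]<42; ys,xs=np.nonzero(m); print(n,nm,len(xs),xs.mean()+b[0],ys.mean()+b[1])
s=arm.sense();print(s['time_s'],s['tcp_pos'])
E
```

```text
time_s: 19.43
tcp_pos: [363.7, 5.5, 243.2]
eef_rot: [-1.571, -0.0, -0.003]
wrist_force: [1.1, 1.3, 0.6]
gripper_width: 0.1
time_s: 19.93
tcp_pos: [334.8, 200.5, 243.6]
eef_rot: [-1.569, -0.001, 0.004]
wrist_force: [0.5, -0.5, 0.4]
gripper_width: -0.2
top 0 89 308.7865168539326 201.8988764044944
top 9 65 309.04615384615386 201.58461538461538
side 0 85 276.16470588235296 226.4
side 9 0 nan nan
20.0333 [334.91413249 196.28902834 243.14785939]<stdin>:10: RuntimeWarning: Mean of empty slice.
  ret = ret.dtype.type(ret / rcount)
```

View pics/cmp.png

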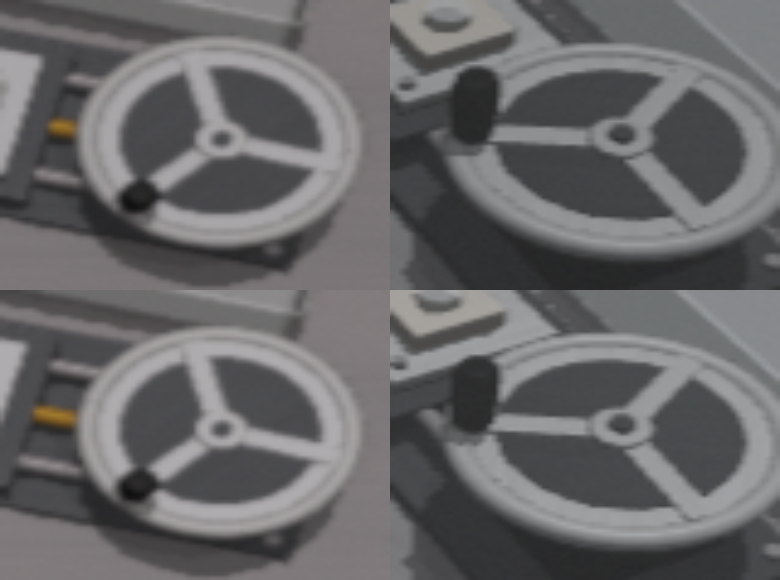

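View pics/dtop.png

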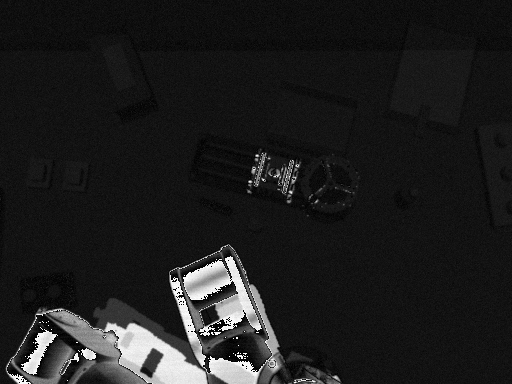

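View pics/side9.png

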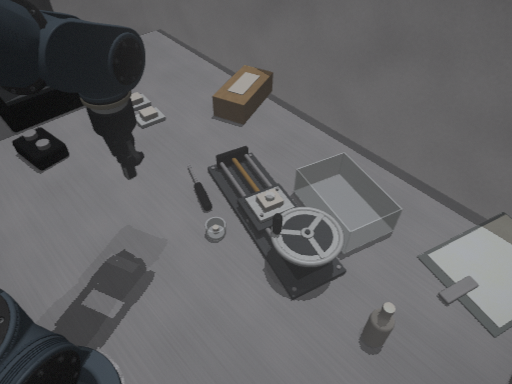

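The handle and ribs are back at their starting pixels in both views. The carriage has moved about one pitch along the slide, and the bottle, screwdriver, housing and tote haven't moved. The robot is clear, so I'm handing in.

```bash
python3 -m jog '[{"x":0,"y":0,"z":0,"ax":0,"ay":0,"az":0,"gripper":1},{"x":0,"y":0,"z":0,"ax":0,"ay":0,"az":0,"gripper":1},{"x":0,"y":0,"z":0,"ax":0,"ay":0,"az":0,"gripper":1}]'; python3 -c "
from plant import arm;print(arm.hand_in())"
```

```text
time_s: 20.28
tcp_pos: [335.6, 194.3, 243.4]
eef_rot: [-1.571, -0.0, -0.003]
wrist_force: [-0.8, -0.6, 0.1]
gripper_width: 0.1
the job is handed in; nothing more can be done
None
```

I pushed the handle clockwise through one full turn with the shut fingertips and handed the job in at about 20 s; the hand-in gives no verdict. I stopped where contact was first felt, then backed off, raised the arm and moved it clear.

- **Handle:** in the top view it is back within about half a pixel (1–2 mm) of where it started. The ribs are back in place in both views, and the carriage has moved along the slide by roughly one pitch, judged by eye.
- **Forces:** the wrist readings I took while pushing were about 4 N or less.
- **Other objects:** the start-to-end difference image from the top camera shows no movement of the bottle, screwdriver, housing or tote.
- **One failed check:** the automatic handle-position check in the side view found no pixels dark enough after the move, probably because the lighting changed. I compared that view by eye instead, and it agreed.

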